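Fish out the dropped bolts and cold-start the engine on its test stand

TASK

Bolts have rolled under the small engine's test stand on the bench: use the flat draw hook to pull every one out, put them all in the steel parts tray, and lay the hook back down flat on the bench, clear of the stand. Only when no bolt is left under the stand, start the engine cold: push the choke lever fully over to the right, towards the key, turn the ignition key clockwise right through to start, hold it there for a good second, then let it spring back to run by itself. Leave the key at run, move the choke lever fully back to the left, and do not knock over the jar at the back.

Things in the scene. Friction and masses are not known exactly. Their poses are not given: they have to be found in the camera images.
- engine_stand: Small grey engine on a low dark steel stand, fixed. Origin: on the bench below the stand; x to its rear, y to its open left end, z up. Plate x -135 to +157, y -160 to +160, underside 60, top 66 above the bench. Four round feet, 36 across, at x -115 and +137, y +-140; a skirt closes the front between the feet (inner face x -113). Engine at y -165 to +80, top 330; plate's left 80 bare. All mm.
- open_end (a point): Point on the stand's open left edge, on the bench (stand frame x 0, y +160 mm; same axes). The opening is 60 mm high and clear between the feet from x -97 to +119 mm. The bolts lie inside, their middles at first 15 to 65 mm in from this edge, about 60 mm apart along x, roughly pointing along y. A mains cord up to 10 mm thick runs under the stand's rear and front.
- console (a point): Middle of the control console's sloping face at the stand's front, 136 mm above the bench; own x up the slope (away from the robot, 26 degrees above level), y to the left, z square out of the face. Face 88 (x) by 225 (y) mm. The key's axis is at y -72 mm, the choke lever's pivot at y +55 mm, both at x 0. The engine's front stands 10 mm or more behind the face's rear edge.
- ignition (a joint): Key switch barrel in rad: 0 = off, 0.70 = run (end stop); turning the key clockwise, seen facing it, increases it. Friction (0.03 N m) keeps it where it is left. The start spring is stronger than this, so the key first turns the barrel to run, then goes on against the spring.
- starter (a joint): Further turn of the key past run in rad, clockwise: 0 = sprung back, 0.60 = start (end stop). A spring always pulls it back to 0 (0.07 N m at 0, 0.15 N m at the stop). The key's whole angle is ignition + starter: 1.30 rad from off to start.
- key_grip (a point): Middle of the key's black plastic head, 34 mm wide (own x), 10 mm thick (own y: pinch it so), 28 mm high (own z: the turning axis, pointing out of the console face). The head spans 12 to 40 mm above the face, this point 26 mm; the round nut below it is 5 mm high. This frame turns with the key. Half way from off to start (0.65 rad) own x points straight up the slope.
- choke (a joint): Choke lever in rad: 0 = leaning left, run (choke open); 0.90 = leaning right towards the key, full choke. Stiff (0.06 N m), stays where left. End stops at both ends.
- choke_knob (a point): Middle of the black knob on the choke lever: 20 mm (own x, up the slope: the lever's turning axis), 14 mm (own y, the way it swings), 24 mm (own z, along the lever). It swings left-right on a 58 mm radius about a pivot on the console face; at 0.45 rad the lever stands square to the face.
- draw_hook: Flat draw hook, loose, 0.16 kg. Origin: underside of the middle of its wooden handle (90 long, 22 wide, 22 high); x from handle to tip, z up. A steel strip 14 wide, 6 thick runs along the underside to x 195, where a finger (x 185 to 195, 10 high) turns off sideways to own -y, out to y -50. Pull with the finger's inner face, x 185. Centre of mass near x 20. All mm.
- hook_tip (a point): Middle of the hook's sideways finger, at x = 190, y = -21.5, z = 5 mm in the hook's frame.
- parts_tray: Open steel tray fixed to the bench, outside 190 mm (x) by 140 mm (y), 28 mm high, walls and floor 3 mm. Origin: centre of its underside, z up.
- screw_jar: Screw-top jar of small hardware, 80 mm across, 141 mm tall, standing at the back of the bench. Origin: centre of its underside, z up. Leave it standing.
- bolt_1: Steel hex-head bolt, 75 mm long (own y), head 27 mm across and 25 mm high at one end, shank about 16 mm, 0.12 kg, lying flat; origin: middle of its length, on its underside as first lying; its axis runs 12.5 mm above that (own z; it may roll onto another side). May be absent (None).
- bolt_2: Steel hex-head bolt, 75 mm long (own y), head 27 mm across and 25 mm high at one end, shank about 16 mm, 0.12 kg, lying flat; origin: middle of its length, on its underside as first lying; its axis runs 12.5 mm above that (own z; it may roll onto another side). May be absent (None).
- bolt_3: Steel hex-head bolt, 75 mm long (own y), head 27 mm across and 25 mm high at one end, shank about 16 mm, 0.12 kg, lying flat; origin: middle of its length, on its underside as first lying; its axis runs 12.5 mm above that (own z; it may roll onto another side). May be absent (None).

How it is judged:
By the outcome, as a careful person would: the job done as asked, in the order asked, and still so for the second after the job is handed in, with the robot touching nothing.
Of bolt_1, bolt_2, bolt_3 only 2 to 3 are there at a start; the rules pass over those that are not, and their reading is None.
At some moment in a run one of bolt_1, bolt_2, bolt_3, draw_hook may be knocked a few centimetres aside while the robot is not near it.
It also fails if it takes over 210 s, if anything falls off the work surface, if the arm or the gripper's body presses on something with over 40 N, if the wrist force passes 120 N, or if a joint passes its speed limit or range.

ROBOT

A 6-joint arm with a two-finger parallel gripper is mounted at the origin on a cart in front of the work surface, level with it; the furniture and walls round the work are solid. World frame = base frame: x ahead of the robot, y to its left, z up, the work surface at z = 0. Lengths are in m, angles in rad, forces in N, time in s.
With the tool pointing down it reaches from about 0.425 to 1.125 m from the base axis. Payload 14.9 kg.
Tool frame: the origin (TCP) lies midway between the tips of the shut fingers; the grasp point (between the pads) lies 19 mm behind it (grip_point_offset is the distance from the TCP to the grasp point, in m); y points along the fingers, z is the direction in which the jaws open and shut, and the axes are right-handed (so a half turn about y gives the same grasp; the last joint's range is limited). The gripper opens to 91 mm and grips with 3 to 60 N. Pads are 32 mm wide; open, the fingers measure 118 mm over their backs; the gripper's body (76 mm by 178 mm) begins 60 mm behind the grasp point.
Start: joints at [1.097, 0.379, 1.734, -0, 1.028, -0.033], TCP at [0.299, 0.633, 0.214] pointing down, gripper open.
Joint ranges: [-2.77, 2.77], [-0.74, 2.19], [0, 2.66], [-1.06, 4.2], [0.31, 2.87], [-3.08, 3.08]. Speed limits (rad/s): [1.89, 1.89, 2.39, 3.14, 3.14, 3.14].

INTERFACE

Orientations are given as a 3x3 rotation matrix whose columns are the frame's x, y, z axes.
In Python, from cell import * gives the robot as it stands. The module is installed in compiled form; this text tells all that it offers. Calls block until the motion is done:
- move_ptp(position, orientation): joint-space move of the TCP to a pose.
- line_to(position, vel=0.15, rotation=None, contact_N=None): straight line of the TCP; rotation=None keeps the orientation; vel is the mean speed in m/s. With contact_N (N) it stops when the force on the tool has changed by that much, and returns True; else False.
- movej(angles): joint-space move.
- grip(opening): finger opening in m; the grip force is fixed at half the most; returns when the fingers have stopped.
- dwell(seconds).
- ik(position, orientation): joint angles nearest the present ones, or None.
- read_state(): the state.
- get_image(name): name is "scene" or "top" or "wrist"; returns (picture, depth): 384x512x3 uint8, blue, green, red; 384x512 float32, m along the optical axis (not along the pixel's ray), 0 where there is no reading.
- get_calibration(name): a dict with "camera_matrix" (3x3 intrinsics, pixels), "R" (3x3) and "t" (3): a world point X has camera coordinates R X + t. Camera axes: x right, y down, z forward; pixel columns grow to the right and rows downward; lengths in m; the calibration is good to about 2 mm. A picture is of the moment at which its call begins: read the wrist's pose just before it. get_calibration takes no time and is no camera call; for the wrist camera it gives the pose at the moment of the call.
A pose or a line that the arm cannot do raises PlanningError and nothing moves.
- sign_off(): hands the job in, once; it reports no verdict.
The state is a dict: "t": time; "joints": joint angles; "joint_velocities": joint speeds; "tau": joint torques, N m; "position": TCP position; "ee_rot": TCP orientation; "wrist_force": force on the tool from outside, world axes, zero at the start; "torque": the same for the moment, N m; "opening": finger opening in m.
Only numpy, scipy, OpenCV 4.12 (cv2) and the standard library are available. Lean on these libraries where they do the work, as an engineer would, in place of code of your own. Each camera call takes 0.05 s, during which the arm holds its last target.

## Working session

There is one attempt and no reset: what is moved stays moved. The work goes in short steps, each a Python script; the robot and the scene stay as the last script left them, time stands still between calls to the robot, and variables do not carry over. Pictures are saved under pics/ and viewed, and the job is handed in when it is done.

```bash
mkdir -p pics; ls; python3 - <<'E'
from cell import *
import cv2, numpy as np
s=read_state(); print(s)
for n in ["scene","top","wrist"]:
    im,d=get_image(n); cv2.imwrite(f"pics/{n}0.png",im); np.save(f"pics/{n}0.npy",d)
    c=get_calibration(n); print(n,c)
E
```

```text
pics
{'t': 0.0, 'joints': array([ 1.09675090e+00,  3.79441220e-01,  1.73478066e+00,  1.32526423e-05,
        1.02849007e+00, -3.32921782e-02]), 'joint_velocities': array([ 6.03042052e-04, -6.98855747e-04, -9.90627200e-06,  3.55734856e-04,
       -1.65441650e-03,  1.21549655e-03]), 'tau': array([ 3.35843586e-03, -7.63704658e+01, -4.34385002e+01,  6.51966431e-02,
        4.22720681e-02, -8.22125344e-05]), 'position': array([0.29844998, 0.63274779, 0.21326548]), 'ee_rot': array([[ 9.04427637e-01, -5.21047319e-04,  4.26626743e-01],
       [-4.26627059e-01, -9.90690575e-04,  9.04427096e-01],
       [-4.85942199e-05, -9.99999374e-01, -1.11830082e-03]]), 'wrist_force': array([-0.16433919, -0.29953368,  1.06806252]), 'torque': array([-0.04498301, -0.03518939, -0.01730846]), 'opening': 0.09075014782687543}
scene {'camera_matrix': array([[353.14732146,   0.        , 256.66206226],
       [  0.        , 353.14732146, 193.48063033],
       [  0.        ,   0.        ,   1.        ]]), 'R': array([[-0.77022023, -0.6377093 ,  0.00936207],
       [-0.25473167,  0.29413908, -0.92119161],
       [ 0.
[... 185 characters left out ...]
57.66831502, 196.91242359],
       [  0.        ,   0.        ,   1.        ]]), 'R': array([[-0.249976  , -0.96820898,  0.00913096],
       [-0.8867242 ,  0.22513   , -0.40377802],
       [ 0.38888585, -0.10903146, -0.91481142]]), 't': array([0.23809265, 0.5561248 , 1.30373365])}
wrist {'camera_matrix': array([[284.45402921,   0.        , 254.75988563],
       [  0.        , 284.45402921, 193.47651397],
       [  0.        ,   0.        ,   1.        ]]), 'R': array([[ 4.25944905e-01,  9.04749064e-01, -2.61479050e-04],
       [ 8.79171958e-01, -4.13835246e-01,  2.36214008e-01],
       [ 2.13606194e-01, -1.00844038e-01, -9.71701021e-01]]), 't': array([-0.7009043 , -0.02628808,  0.3893864 ])}
```

View pics/scene0.png

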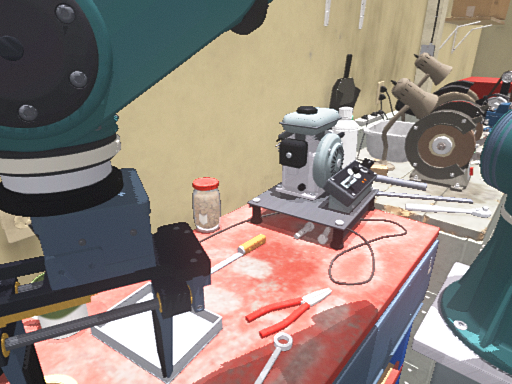

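View pics/top0.png

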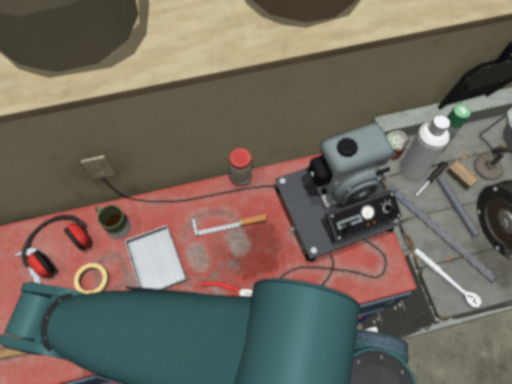

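View pics/wrist0.png

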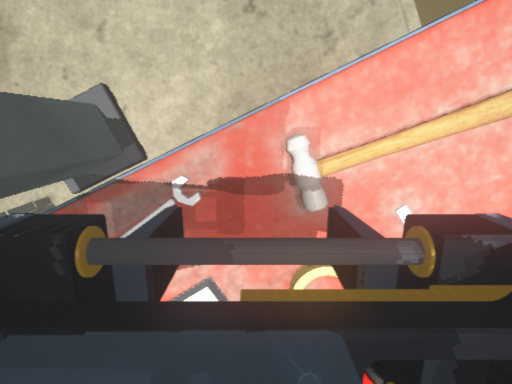

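```bash
cat > h.py <<'E'
from cell import *
import cv2, numpy as np
def px(c,u,v,d=None,z=None):
    K=c["camera_matrix"];R=np.array(c["R"]);t=np.array(c["t"])
    r=R.T@np.linalg.solve(K,[u,v,1.]); o=-R.T@t
    return o+r*d if d is not None else o+r*((z-o[2])/r[2])
def proj(c,X):
    X=np.atleast_2d(X); p=(c["R"]@X.T).T+c["t"]; p=(c["camera_matrix"]@p.T).T
    return p[:,:2]/p[:,2:]
def crop(im,x0,y0,x1,y1,f,name):
    cv2.imwrite(name,cv2.resize(im[y0:y1,x0:x1],None,fx=f,fy=f,interpolation=cv2.INTER_CUBIC))
E
python3 - <<'E'
from h import *
im=cv2.imread("pics/top0.png")
crop(im,110,120,310,310,4,"pics/topA.png"); crop(im,260,110,420,300,3,"pics/topB.png")
im=cv2.imread("pics/scene0.png"); crop(im,180,80,420,300,3,"pics/scA.png")
E
```

```text
(no output)
```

View pics/topA.png

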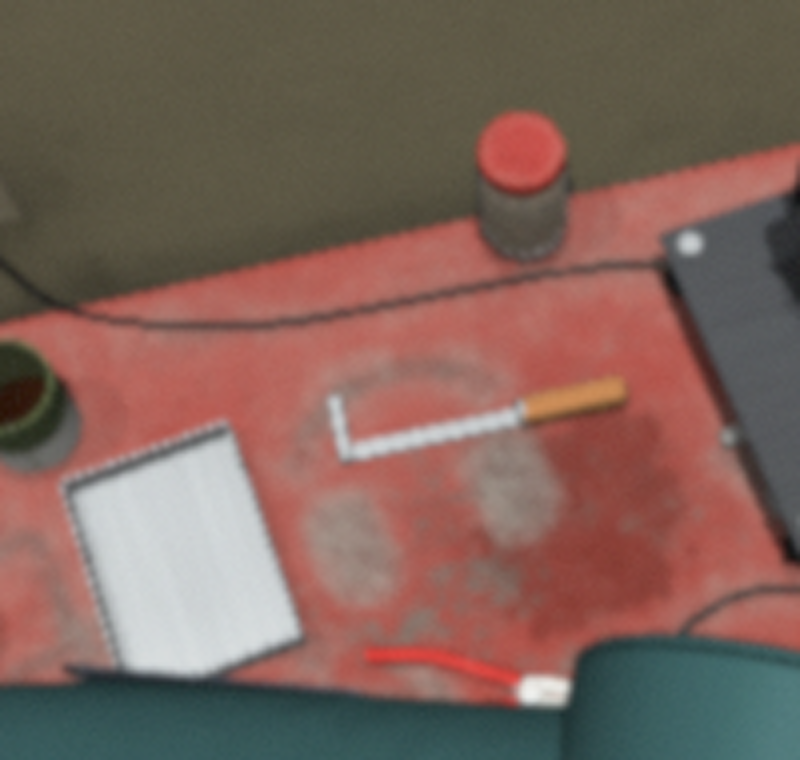

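View pics/topB.png

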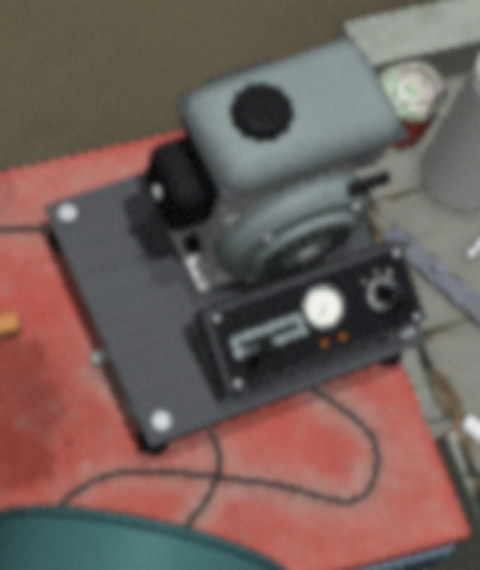

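View pics/scA.png

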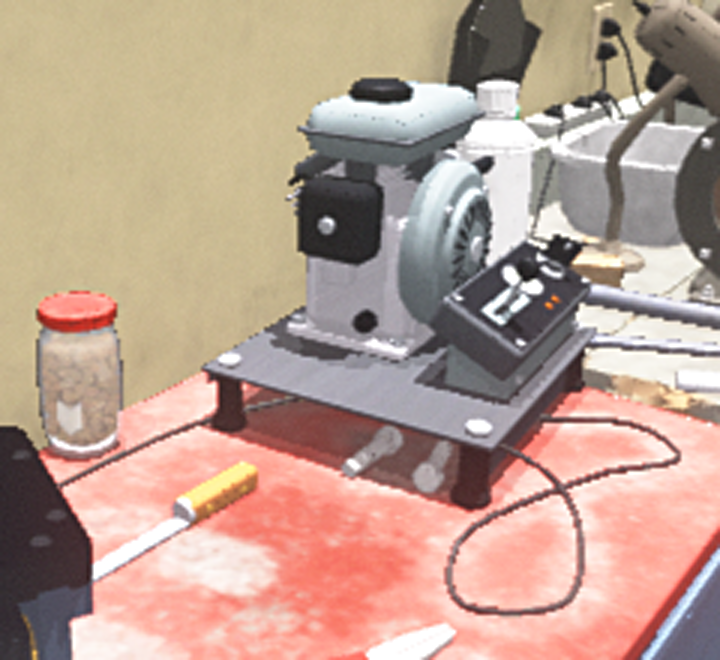

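```bash
python3 - <<'E'
from h import *
c=get_calibration("top"); s=get_calibration("scene")
dT=np.load("pics/top0.npy"); dS=np.load("pics/scene0.npy")
B=lambda x,y:(x/3+260,y/3+110); A=lambda x,y:(x/4+110,y/4+120); S=lambda x,y:(x/3+180,y/3+80)
rs=px(c,*B(67,212),z=.067); fs=px(c,*B(161,420),z=.067); print("screws top",rs,fs,np.linalg.norm(rs-fs))
rs2=px(s,*S(230,359),z=.068); fs2=px(s,*S(479,427),z=.068); print("screws scene",rs2,fs2,np.linalg.norm(rs2-fs2))
print("corners",px(c,*B(48,207),z=.066),px(c,*B(140,443),z=.066), px(s,*S(205,368),z=.066),px(s,*S(494,445),z=.066))
print("hook",[px(c,*A(x,y),z=z).round(4) for x,y,z in [(625,388,.022),(525,410,.022),(350,455,.006),(333,397,.01)]])
for x,y in [(575,400),(430,435)]:
    u,v=A(x,y); print(px(c,u,v,d=dT[int(v),int(u)]))
print("tray",[px(c,*A(x,y),z=.028).round(4) for x,y in [(65,487),(228,425),(302,638)]])
print("jar",px(c,*A(522,150),z=.141), px(s,*S(79,312),z=.141))
for x,y in [(352,467),(395,437),(430,487),(442,450)]:
    u,v=S(x,y); print("bolt",px(s,u,v,d=dS[int(v),int(u)]))
E
```

```text
screws top [ 0.65513525 -0.00584696  0.067     ] [ 0.40417224 -0.03504382  0.067     ] 0.252655668435303
screws scene [ 0.66068585 -0.01086068  0.068     ] [ 0.40822126 -0.03954907  0.068     ] 0.2540893360397685
corners [0.66654026 0.01246885 0.066     ] [ 0.38649606 -0.00732691  0.066     ] [0.66811421 0.01777558 0.066     ] [ 0.38515862 -0.02196311  0.066     ]
hook [array([0.5616, 0.0723, 0.022 ]), array([0.5631, 0.1559, 0.022 ]), array([0.5662, 0.3016, 0.006 ]), array([0.6174, 0.305 , 0.01  ])]
[0.56034809 0.11474486 0.02503481]
[0.56719618 0.23505544 0.00541246]
tray [array([0.5874, 0.5245, 0.028 ]), array([0.6072, 0.3907, 0.028 ]), array([0.4219, 0.3658, 0.028 ])]
jar [0.73252622 0.11430819 0.141     ] [0.72394537 0.12487254 0.141     ]
bolt [0.50296948 0.00767261 0.01424092]
bolt [ 0.49764753 -0.05580084  0.02066759]
bolt [ 0.43849317 -0.01948779  0.0062643 ]
bolt [ 0.453973   -0.06646851  0.01808633]
```

```bash
cat >> h.py <<'E'
def down(th):
    c,s=np.cos(th),np.sin(th)
    return np.array([[s,0,c],[-c,0,s],[0,-1,0.]])
def ori(y,z):
    y=np.array(y,float);y/=np.linalg.norm(y);z=np.array(z,float);z-=y*(y@z);z/=np.linalg.norm(z)
    return np.column_stack([np.cross(y,z),y,z])
E
python3 - <<'E'
from h import *
for th in [0,np.pi,-.02]:
  for p in [(.562,.115,.003),(.562,.115,.15),(.562,.2,.15),(.45,.1,.05),(.45,.06,.05)]:
    j=ik(p,down(th)); print(th,p,None if j is None else np.round(j,2))
for t in [30,45,60,70]:
  for zs in [1,-1]:
    for p in [(.5,.35,.15),(.5,.3,.2),(.5,.45,.2),(.5,.35,.25)]:
      a=np.deg2rad(t); j=ik(p,ori((0,-np.sin(a),-np.cos(a)),(zs,0,0))); 
      if j is not None: print(t,zs,p,np.round(j,2))
E
```

```text
0 (0.562, 0.115, 0.003) [ 0.16  0.52  2.04 -0.    0.59  0.16]
0 (0.562, 0.115, 0.15) [ 0.16  0.27  2.02 -0.    0.85  0.16]
0 (0.562, 0.2, 0.15) [ 0.3   0.3   1.98 -0.    0.86  0.3 ]
0 (0.45, 0.1, 0.05) [ 0.17  0.3   2.26 -0.    0.59  0.17]
0 (0.45, 0.06, 0.05) [ 0.08  0.29  2.27 -0.    0.58  0.08]
3.141592653589793 (0.562, 0.115, 0.003) [ 0.16  0.52  2.04 -0.    0.59 -2.98]
3.141592653589793 (0.562, 0.115, 0.15) [ 0.16  0.27  2.02 -0.    0.85 -2.98]
3.141592653589793 (0.562, 0.2, 0.15) [ 0.3   0.3   1.98 -0.    0.86 -2.84]
3.141592653589793 (0.45, 0.1, 0.05) [ 0.17  0.3   2.26 -0.    0.59 -2.97]
3.141592653589793 (0.45, 0.06, 0.05) [ 0.08  0.29  2.27 -0.    0.58 -3.06]
-0.02 (0.562, 0.115, 0.003) [ 0.16  0.52  2.04 -0.    0.59  0.18]
-0.02 (0.562, 0.115, 0.15) [ 0.16  0.27  2.02 -0.    0.85  0.18]
-0.02 (0.562, 0.2, 0.15) [ 0.3   0.3   1.98 -0.    0.86  0.32]
-0.02 (0.45, 0.1, 0.05) [ 0.17  0.3   2.26 -0.    0.59  0.19]
-0.02 (0.45, 0.06, 0.05) [ 0.08  0.29  2.27 -0.    0.58  0.1 ]
30 1 (0.5, 0.35, 0.15) [ 0.74  0.49  1.78 -0.4   1.26  0.93]
30 1 (0.5, 0.3, 0.2) [ 0.68  0.38  1.84 -0
[... 1140 characters left out ...]
  0.72  1.62 -0.63  1.68 -2.08]
60 -1 (0.5, 0.3, 0.2) [ 0.79  0.6   1.71 -0.66  1.69 -2.12]
60 -1 (0.5, 0.45, 0.2) [ 0.91  0.76  1.43 -0.58  1.84 -2.12]
60 -1 (0.5, 0.35, 0.25) [ 0.83  0.59  1.62 -0.64  1.79 -2.16]
70 1 (0.5, 0.35, 0.15) [ 0.85  0.79  1.58 -0.7   1.82  1.08]
70 1 (0.5, 0.3, 0.2) [ 0.8   0.68  1.67 -0.74  1.81  1.04]
70 1 (0.5, 0.45, 0.2) [ 0.93  0.83  1.39 -0.66  1.97  1.02]
70 1 (0.5, 0.35, 0.25) [ 0.85  0.66  1.59 -0.72  1.91  0.99]
70 -1 (0.5, 0.35, 0.15) [ 0.85  0.79  1.58 -0.7   1.82 -2.06]
70 -1 (0.5, 0.3, 0.2) [ 0.8   0.68  1.67 -0.74  1.81 -2.1 ]
70 -1 (0.5, 0.45, 0.2) [ 0.93  0.83  1.39 -0.66  1.97 -2.12]
70 -1 (0.5, 0.35, 0.25) [ 0.85  0.66  1.59 -0.72  1.91 -2.15]
```

```bash
python3 - <<'E'
from h import *
c=get_calibration("wrist"); print("cam",-c["R"].T@c["t"])
a=np.deg2rad(72)
move_ptp((.51,.30,.2),ori((0,-np.sin(a),-np.cos(a)),(-1,0,0)))
c=get_calibration("wrist"); im,d=get_image("wrist"); np.savez("pics/w1.npz",im=im,d=d,**c); cv2.imwrite("pics/w1.png",im)
print(read_state()["t"],-c["R"].T@c["t"])
im,d=get_image("top"); np.savez("pics/t1.npz",im=im,d=d); crop(im,110,120,420,310,2.5,"pics/t1.png")
im,d=get_image("scene"); np.savez("pics/s1.npz",im=im,d=d); cv2.imwrite("pics/s1.png",im)
E
```

```text
cam [0.23848301 0.66253087 0.3843935 ]
2.0 [0.50954586 0.44350365 0.31614059]
```

View pics/w1.png

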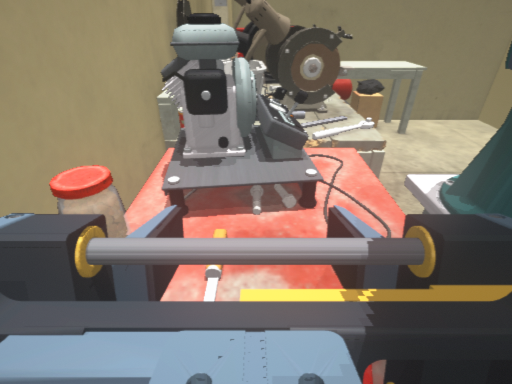

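View pics/t1.png

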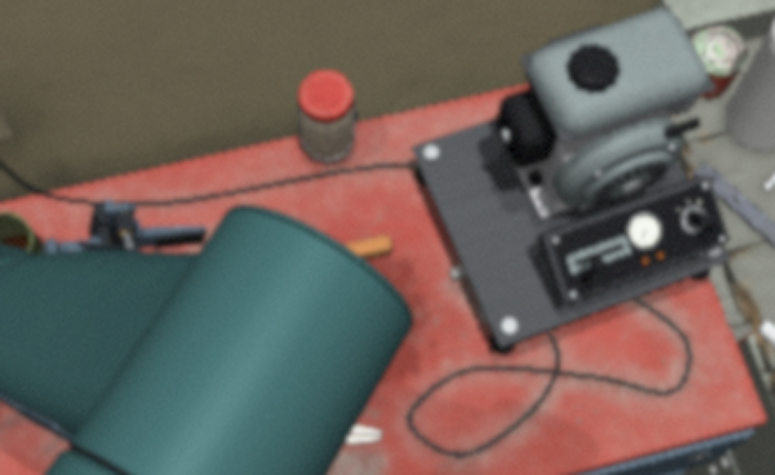

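View pics/s1.png

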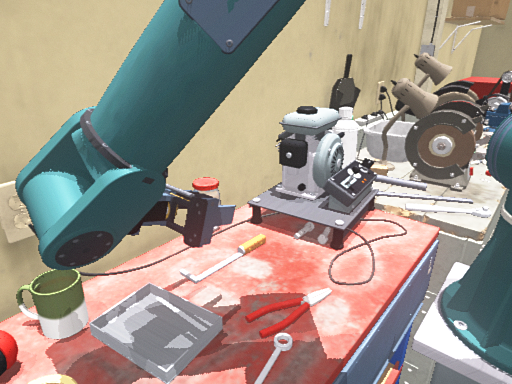

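```bash
python3 - <<'E'
from h import *
f=np.load("pics/w1.npz"); im=f["im"]; crop(im,150,150,340,260,4,"pics/w1a.png")
b=cv2.convertScaleAbs(im[150:260,150:340],alpha=2.2); cv2.imwrite("pics/w1b.png",cv2.resize(b,None,fx=4,fy=4,interpolation=cv2.INTER_CUBIC))
E
```

```text
(no output)
```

View pics/w1b.png

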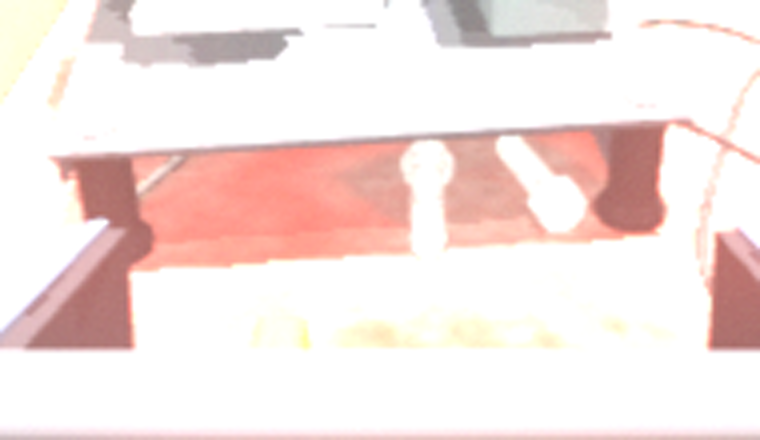

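View pics/w1a.png

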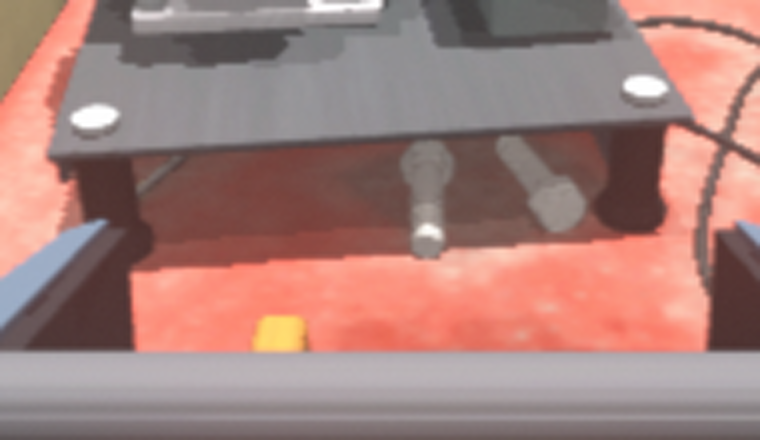

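```bash
python3 - <<'E'
from h import *
f=np.load("pics/w1.npz")
d=f["d"]; W=lambda x,y:(x/4+150,y/4+150)
so=np.array([.536,-.163]); 
def st(p):
    return (R2.T@(p[:2]-so)*1000).round()
# stand pose from all
rs=px(f,*W(95,120),z=.068);fs=px(f,*W(645,89),z=.068); print(rs,fs,np.linalg.norm(rs-fs))
s=get_calibration("scene"); c=get_calibration("top")
rs=np.mean([rs[:2],[.6551,-.0058],[.6607,-.0109]],0); fs=np.mean([fs[:2],[.4042,-.035],[.4082,-.0395]],0)
x=(rs-fs)/np.linalg.norm(rs-fs); y=np.array([-x[1],x[0]]); R2=np.column_stack([x,y])
so=(rs+fs)/2-R2@[.011,.14]; print("stand",so,np.rad2deg(np.arctan2(x[1],x[0])),"open",so+R2@[0,.16])
for n,(a,b,z) in dict(Anear=(428,236,.0125),Anb=(428,256,.0045),Ahead=(428,165,.02),Ahtop=(428,143,.025),Bhead=(556,205,.0125),Bhbot=(558,232,0),Bfar=(508,140,.02)).items():
    u,v=W(a,b); p=px(f,u,v,z=z); q=px(f,u,v,d=d[int(round(v)),int(round(u))]); print(n,p.round(4),q.round(4),st(p),st(q))
E
```

```text
[ 0.65563374 -0.00339008  0.068     ] [ 0.40379727 -0.03316079  0.068     ] 0.25359003040228567
stand [ 0.5364702  -0.16162704] 6.613989238065375 open [ 0.51804145 -0.0026919 ]
Anear [0.506  0.008  0.0125] [0.5061 0.0099 0.0138] [-11. 172.] [-10. 174.]
Anb [0.506  0.0128 0.0045] [0.506  0.0081 0.0011] [-10. 177.] [-11. 172.]
Ahead [ 0.5058 -0.0433  0.02  ] [ 0.5058 -0.0444  0.0193] [-17. 121.] [-17. 120.]
Ahtop [ 0.5057 -0.0566  0.025 ] [ 0.5057 -0.0574  0.0245] [-18. 108.] [-19. 107.]
Bhead [ 0.4438 -0.0182  0.0125] [ 0.4442 -0.015   0.0146] [-76. 153.] [-75. 156.]
Bhbot [ 0.4425 -0.0133  0.    ] [ 0.4426 -0.0126  0.0005] [-76. 158.] [-76. 159.]
Bfar [ 0.4641 -0.0682  0.02  ] [ 0.4634 -0.0756  0.0157] [-61. 101.] [-63.  94.]
```

```bash
python3 - <<'E'
from h import *
R=down(3.12)
print(ik((.5,.28,.25),R))
move_ptp((.53,.25,.25),R)
line_to((.5615,.115,.16),vel=.2)
c=get_calibration("wrist"); im,d=get_image("wrist"); np.savez("pics/w2.npz",im=im,d=d,**c); cv2.imwrite("pics/w2.png",im)
print(read_state()["t"],read_state()["joints"].round(2))
hsv=cv2.cvtColor(im,cv2.COLOR_BGR2HSV)
E
```

```text
[ 4.69818331e-01  1.36951711e-01  1.97180225e+00 -4.44089210e-16
  1.03283870e+00 -2.65018167e+00]
3.9917 [ 0.16  0.25  2.02  0.    0.87 -2.96]
```

View pics/w2.png

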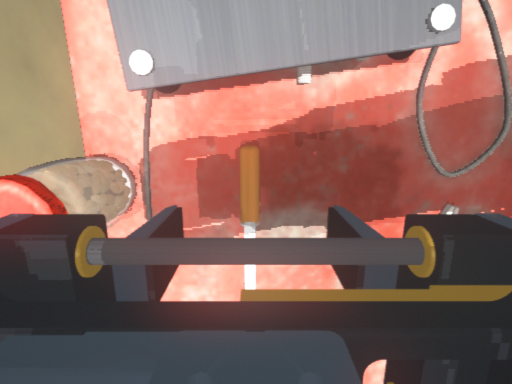

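```bash
python3 - <<'E'
from h import *
f=np.load("pics/w2.npz"); im=f["im"]; hsv=cv2.cvtColor(im,cv2.COLOR_BGR2HSV)
m=cv2.inRange(hsv,(9,150,90),(22,255,255)); m[230:]=0
n,l,s,ce=cv2.connectedComponentsWithStats(m); 
for i in range(1,n):
    if s[i,4]>100: print(s[i],ce[i])
for u,v,z in [(249,145,.022),(249,219,.022),(249.5,182,.022),(250,270,.006)]: print(px(f,u,v,z=z), px(f,u,v,d=f["d"][v if isinstance(v,int) else int(v),int(u)]))
for u,v in [(141,62),(443,17)]: print("screw",px(f,u,v,z=.068))
for u,v in [(304,80)]: print("boltA end",px(f,u,v,z=.0125))
E
```

```text
[ 240  146   20   76 1428] [249.19607843 182.91526611]
[0.56667761 0.07259861 0.022     ] [ 0.56716629  0.07418829 -0.00060855]
[0.56877305 0.15624171 0.022     ] [0.56875464 0.15602075 0.02264835]
[0.56713844 0.11311644 0.022     ] [0.5671323  0.11306298 0.02226548]
[0.56966117 0.22930889 0.006     ] [0.56963731 0.22886853 0.00680258]
screw [ 0.65635967 -0.00270249  0.068     ]
screw [ 0.40261785 -0.03199525  0.068     ]
boltA end [0.50739697 0.00694214 0.0125    ]
```

```bash
python3 - <<'E'
from h import *
line_to((.565,.1145,.05),vel=.2)
b=line_to((.565,.1145,.003),vel=.06,contact_N=8); print(b,read_state()["position"])
grip(0.015); s=read_state(); print(s["opening"],s["position"],s["t"])
line_to((.565,.1145,.06),vel=.1)
line_to((.48,.32,.22),vel=.2)
move_ptp((.48,.32,.22),down(.1154))
s=read_state(); print(s["opening"],s["joints"].round(2),s["t"])
c=get_calibration("wrist"); im,d=get_image("wrist"); np.savez("pics/w3.npz",im=im,d=d,**c); cv2.imwrite("pics/w3.png",im)
im,d=get_image("scene"); np.savez("pics/s3.npz",im=im,d=d); cv2.imwrite("pics/s3.png",im)
E
```

```text
False [0.56522941 0.11453371 0.00321345]
0.021501507857893908 [0.5651089  0.11448972 0.00301744] 6.6833
0.02195260755840433 [ 0.55  0.18  1.98 -0.    0.98  0.43] 11.4583
```

View pics/w3.png

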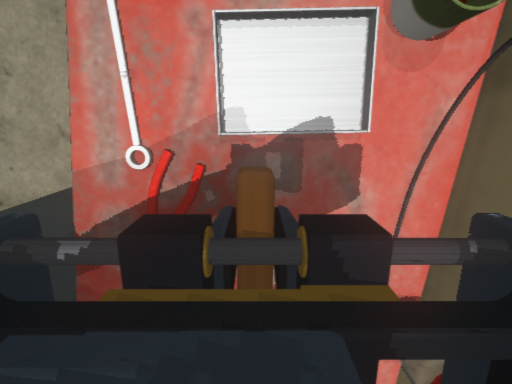

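View pics/s3.png

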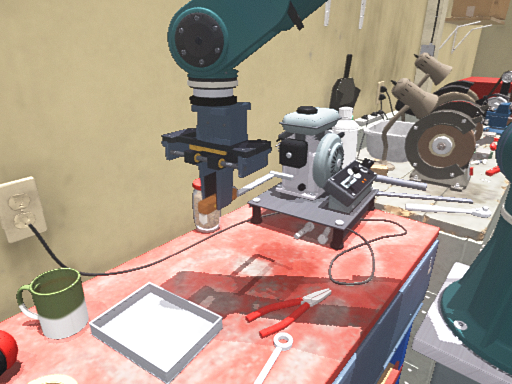

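```bash
python3 - <<'E'
from h import *
f=np.load("pics/s3.npz"); crop(f["im"],190,150,340,260,5,"pics/s3a.png")
c=get_calibration("scene")
p=np.array([.48,.32,.219]); th=.1154
hx=np.array([np.sin(th),-np.cos(th),0]); hy=np.array([np.cos(th),np.sin(th),0])
for q in [(45,0),(195,0),(190,-50),(-45,0)]:
    X=p+hx*q[0]/1e3+hy*q[1]/1e3; print(q,((proj(c,X)[0]-[190,150])*5).round())
E
```

```text
(45, 0) [212. 238.]
(195, 0) [414. 126.]
(190, -50) [509. 152.]
(-45, 0) [ 53. 326.]
```

View pics/s3a.png

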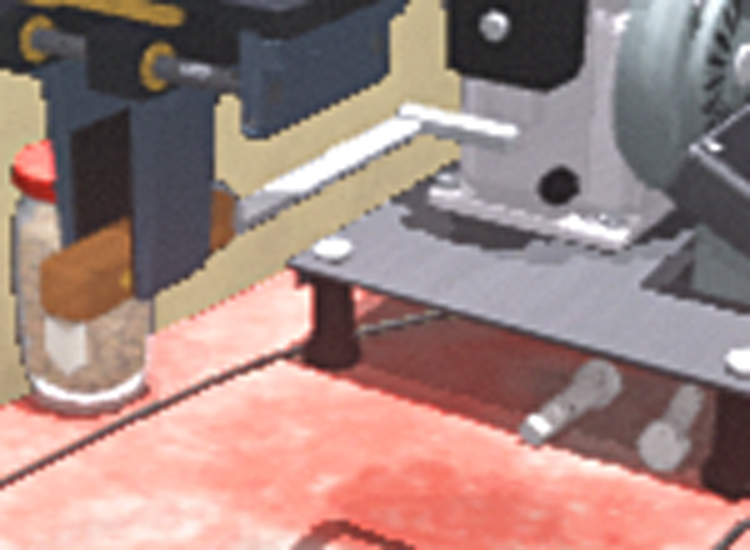

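```bash
cat >> h.py <<'E'
so=np.array([.5365,-.1617]); _a=np.deg2rad(6.6); R2=np.array([[np.cos(_a),-np.sin(_a)],[np.sin(_a),np.cos(_a)]])
def S(x,y,z): # stand frame -> world
    return np.r_[so+R2@[x,y],z]
def toS(p): return R2.T@(np.asarray(p)[:2]-so)
def shot(n,name,box=None,f=1):
    c=get_calibration(n); im,d=get_image(n); np.savez(f"pics/{name}.npz",im=im,d=d,**c)
    x0,y0,x1,y1=box or (0,0,512,384); crop(im,x0,y0,x1,y1,f,f"pics/{name}.png"); return c,im,d
def F(): s=read_state(); print("t%.1f"%s["t"],s["position"].round(4),"F",s["wrist_force"].round(1),"op",round(s["opening"],4))
E
python3 - <<'E'
from h import *
X=.010
for y,z in [(.45,.1),(.42,.038),(.27,.038),(.27,.0045),(.415,.0045),]:
    assert ik(S(X,y,z),down(_a)) is not None
line_to(S(X,.44,.12),vel=.2,rotation=down(_a)); line_to(S(X,.42,.04),vel=.1); F()
print(line_to(S(X,.270,.04),vel=.1,contact_N=10)); F()
shot("scene","s4",(190,150,340,260),5)
E
```

```text
Traceback (most recent call last):
NameError: name '_a' is not defined
```

```bash
sed -i 's/_a\b/YAW/g' h.py; python3 - <<'E'
from h import *
X=.010
for y,z in [(.45,.1),(.42,.038),(.27,.038),(.27,.0045),(.415,.0045),]:
    assert ik(S(X,y,z),down(YAW)) is not None
line_to(S(X,.44,.12),vel=.2,rotation=down(YAW)); line_to(S(X,.42,.04),vel=.1); F()
print(line_to(S(X,.270,.04),vel=.1,contact_N=10)); F()
shot("scene","s4",(190,150,340,260),5)
E
```

```text
t13.2 [0.4986 0.2569 0.0405] F [-0.2  0.1 -1.6] op 0.0218
False
t14.9 [0.5154 0.108  0.04  ] F [ 1.   0.5 -2.4] op 0.0217
```

View pics/s4.png

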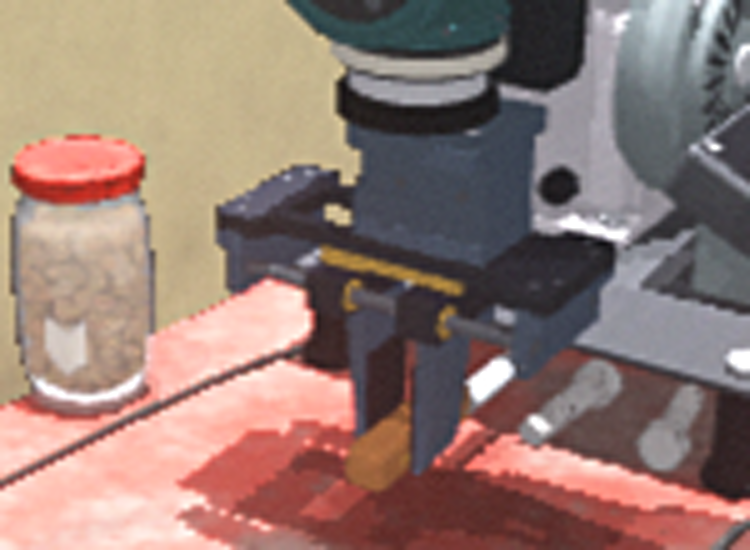

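```bash
python3 - <<'E'
from h import *
X=.010
print(line_to(S(X,.270,.0045),vel=.05,contact_N=6)); F()
line_to(S(X,.34,.0045),vel=.06); F(); line_to(S(X,.415,.0045),vel=.06); F()
shot("scene","s5",(190,150,340,260),5)
E
```

```text
False
t15.8 [0.5156 0.1077 0.0046] F [-0.3 -0.6 -2.2] op 0.0212
t17.1 [0.5074 0.177  0.0045] F [ 0.4 -0.  -2.2] op 0.022
t18.5 [0.4988 0.2515 0.0045] F [-0.6 -0.8 -1.2] op 0.0219
```

View pics/s5.png

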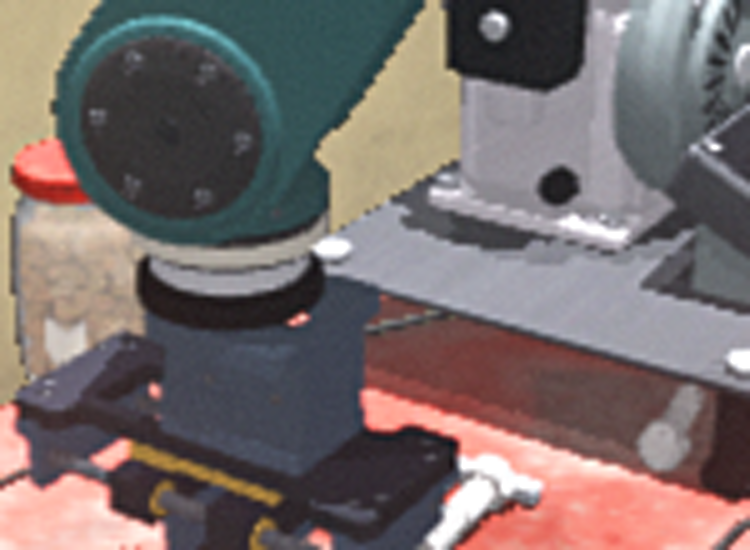

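```bash
python3 - <<'E'
from h import *
line_to(S(.010,.403,.0045),vel=.06); line_to(S(.09,.403,.0045),vel=.1); line_to(S(.09,.403,.003),vel=.02); F()
grip(.06); line_to(S(.09,.403,.10),vel=.2)
move_ptp(S(.0,.38,.2),down(YAW)); F()
shot("wrist","w6"); shot("scene","s6")
E
```

```text
t20.1 [0.5791 0.2489 0.003 ] F [-0.9 -0.3  1.3] op 0.0221
t22.1 [0.493  0.2159 0.1989] F [ 0.3  0.8 -0.1] op 0.06
```

View pics/w6.png

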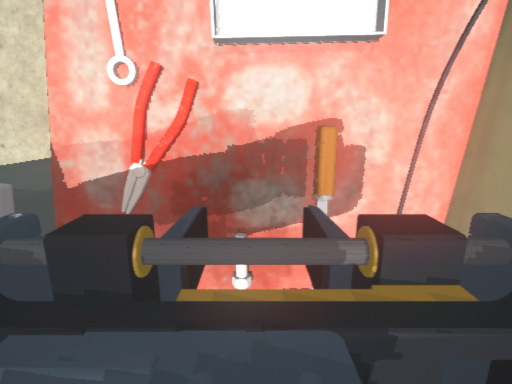

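View pics/s6.png

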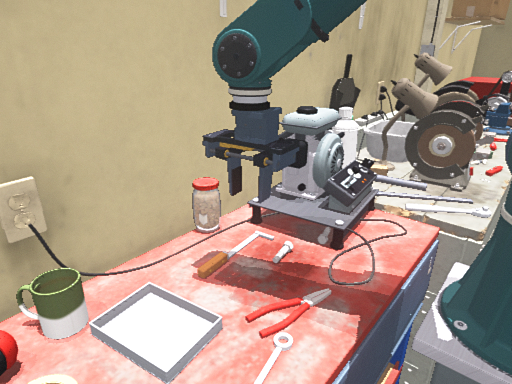

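```bash
python3 - <<'E'
from h import *
f=np.load("pics/w6.npz");s=np.load("pics/s6.npz")
for u,v,z in [(240.5,236,.018),(242,284,.02),(241,275,.025)]: p=px(f,u,v,z=z); print(p,toS(p), px(f,u,v,d=f["d"][int(v),int(u)]))
for u,v,z in [(278,260,.0125),(289,243,.02)]: p=px(s,u,v,z=z); print(p,toS(p), px(s,u,v,d=s["d"][int(v),int(u)]))
print("handle",[px(f,u,v,z=.022) for u,v in [(327.5,127),(325,195)]])
crop(f["im"],190,210,330,310,5,"pics/w6a.png"); crop(s["im"],190,210,340,310,5,"pics/s6a.png")
E
```

```text
[0.48293806 0.13846352 0.018     ] [-0.01870703  0.30433052] [0.48291409 0.13697353 0.01437236]
[0.49230253 0.06959167 0.02      ] [-0.01732056  0.23483878] [0.49219961 0.07271108 0.02511418]
[0.48945446 0.08587144 0.025     ] [-0.0182786   0.25133801] [0.48953116 0.08226517 0.01869076]
[0.47491341 0.13284079 0.0125    ] [-0.02732476  0.29966739] [0.47765535 0.12895295 0.0093566 ]
[0.49289314 0.06169249 0.02      ] [-0.01764177  0.22692406] [0.48560701 0.072795   0.02787794]
handle [array([0.5714469 , 0.28995359, 0.022     ]), array([0.58297145, 0.20730908, 0.022     ])]
```

View pics/w6a.png

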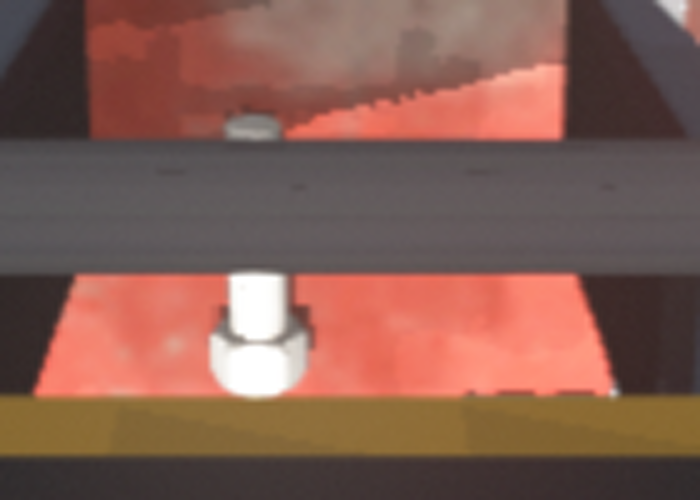

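View pics/s6a.png

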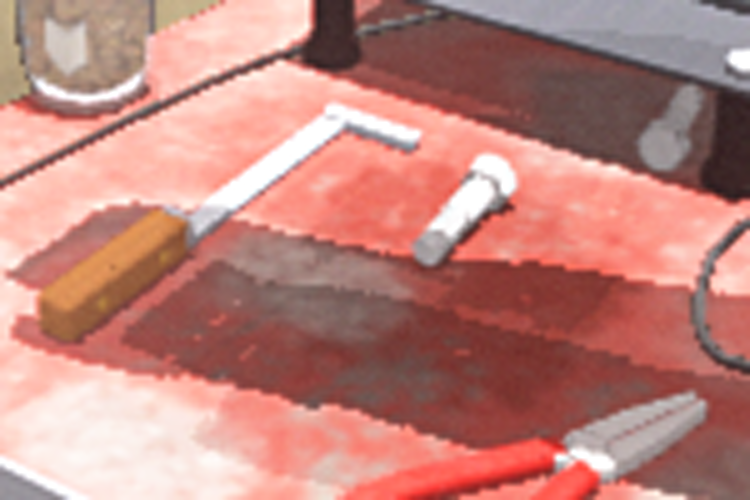

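```bash
python3 - <<'E'
from h import *
R=down(YAW)
move_ptp(S(-.018,.270,.08),R)
print(line_to(S(-.018,.270,.003),vel=.08,contact_N=8)); F()
grip(.005); F()
line_to(S(-.018,.270,.12),vel=.2); F()
line_to((.465,.440,.12),vel=.25)
print(line_to((.465,.440,.010),vel=.1,contact_N=8)); F()
grip(.045); line_to((.465,.440,.15),vel=.25); F()
# regrasp hook view
move_ptp(S(.06,.44,.2),R); shot("wrist","w7"); shot("scene","s7")
E
```

```text
False
t24.0 [0.4879 0.1045 0.0034] F [-0.5 -0.5  0.2] op 0.0596
t24.7 [0.4875 0.1044 0.003 ] F [-1.6 -1.6  3.3] op 0.0215
t25.4 [0.4871 0.1044 0.1192] F [-0.6  0.1 -1.9] op 0.0215
False
t28.2 [0.4654 0.4403 0.0107] F [-0.2  0.1 -0.9] op 0.0221
t29.4 [0.4645 0.4395 0.1488] F [-0.9  0.  -1.3] op 0.0449
```

View pics/w7.png

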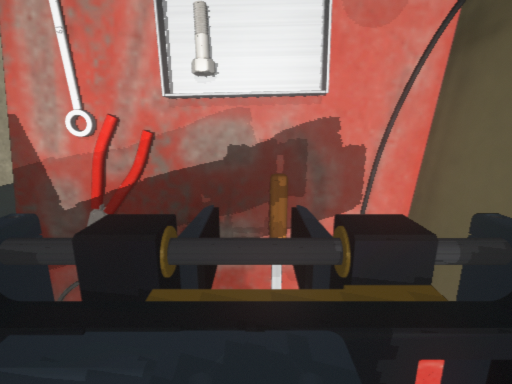

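View pics/s7.png

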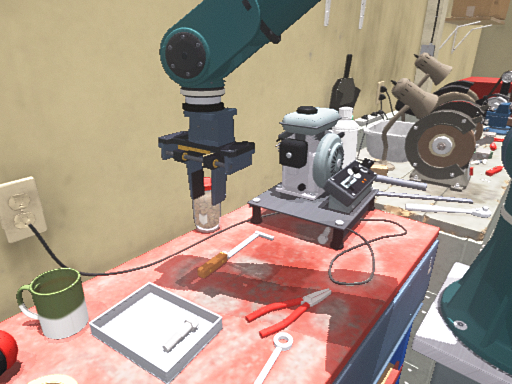

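```bash
python3 - <<'E'
from h import *
f=np.load("pics/w7.npz");s=np.load("pics/s7.npz")
m=cv2.inRange(cv2.cvtColor(f["im"],cv2.COLOR_BGR2HSV),(9,150,60),(22,255,255)); m[236:]=0;m[:150]=0
ys,xs=np.nonzero(m); print(xs.min(),xs.max(),ys.min(),ys.max())
for u,v in [(278.5,177),(278,235)]: p=px(f,u,v,z=.022); print(p,toS(p))
o=f["d"]; 
crop(s["im"],290,200,380,270,8,"pics/s7a.png")
E
```

```text
163 346 174 235
[0.57332986 0.2901559  0.022     ] [0.0885208  0.44462822]
[0.58304844 0.21400837 0.022     ] [0.0894228  0.36786832]
```

View pics/s7a.png

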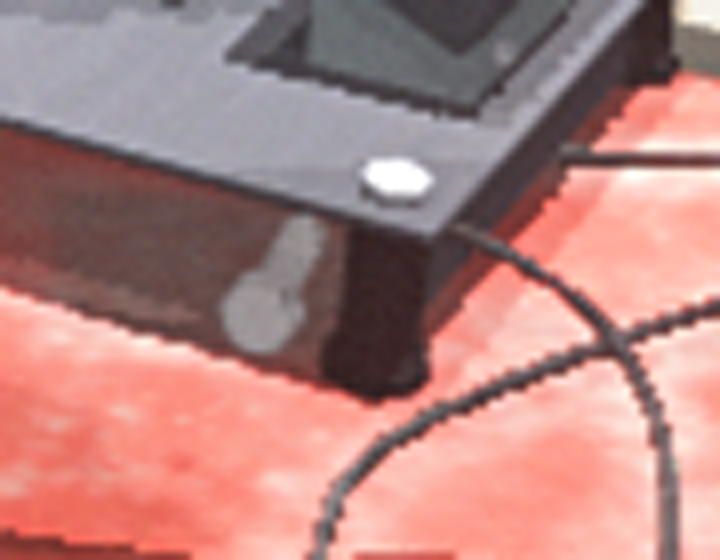

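```bash
python3 - <<'E'
from h import *
s=np.load("pics/s7.npz"); f=np.load("pics/w1.npz")
for x,y,z in [(255,315,.0125),(262,345,0.002),(292,265,.0125),(303,235,.0125)]:
    u,v=x/8+290,y/8+200; p=px(s,u,v,z=z); print(p.round(4),toS(p).round(4), toS(px(s,u,v,d=s["d"][int(v),int(u)])).round(4))
for x,y,z in [(556,205,.0125),(532,175,.0205),(515,152,.0205),(503,140,.0205),(528,140,.0125)]:
    p=px(f,x/4+150,y/4+150,z=z); print("w",p.round(4),toS(p).round(4))
E
```

```text
[ 0.4442 -0.0208  0.0125] [-0.0755  0.1506] [-0.0772  0.1551]
[ 0.441  -0.0214  0.002 ] [-0.0788  0.1503] [-0.0796  0.1524]
[ 0.4516 -0.0586  0.0125] [-0.0725  0.1121] [-0.3705  0.9292]
[ 0.4593 -0.08    0.0125] [-0.0673  0.09  ] [-0.0698  0.0968]
w [ 0.4438 -0.0182  0.0125] [-0.0756  0.1532]
w [ 0.4546 -0.033   0.0205] [-0.0666  0.1373]
w [ 0.4614 -0.0552  0.0205] [-0.0624  0.1144]
w [ 0.4667 -0.0674  0.0205] [-0.0585  0.1017]
w [ 0.4523 -0.0812  0.0125] [-0.0744  0.0897]
```

```bash
python3 - <<'E'
from h import *
R=down(YAW)
line_to(S(.089,.4045,.06),vel=.2,rotation=R)
print(line_to(S(.089,.4045,.003),vel=.08,contact_N=8)); grip(.015); F()
line_to(S(.089,.4045,.05),vel=.1)
X=-.032
line_to(S(X,.42,.041),vel=.15)
print(line_to(S(X,.253,.041),vel=.1,contact_N=10)); F()
print(line_to(S(X,.253,.0045),vel=.05,contact_N=6)); F()
print(line_to(S(-.052,.253,.0045),vel=.04,contact_N=8)); F()
line_to(S(-.036,.253,.0045),vel=.06)
print(line_to(S(-.036,.30,.0045),vel=.05,contact_N=8)); F()
shot("scene","s8",(190,150,340,260),5)
E
```

```text
False
t32.5 [0.5786 0.2504 0.0033] F [-1.9 -0.6  4.4] op 0.022
False
t35.9 [0.4756 0.0863 0.041 ] F [ 0.4  0.2 -1.3] op 0.0213
False
t36.8 [0.4758 0.086  0.0046] F [ 0.9 -0.1 -1.8] op 0.0216
False
t37.5 [0.4559 0.0837 0.0046] F [ 0.7  0.5 -1.5] op 0.0219
False
t39.0 [0.4663 0.132  0.0045] F [ 0.3  0.2 -1.2] op 0.0218
```

View pics/s8.png

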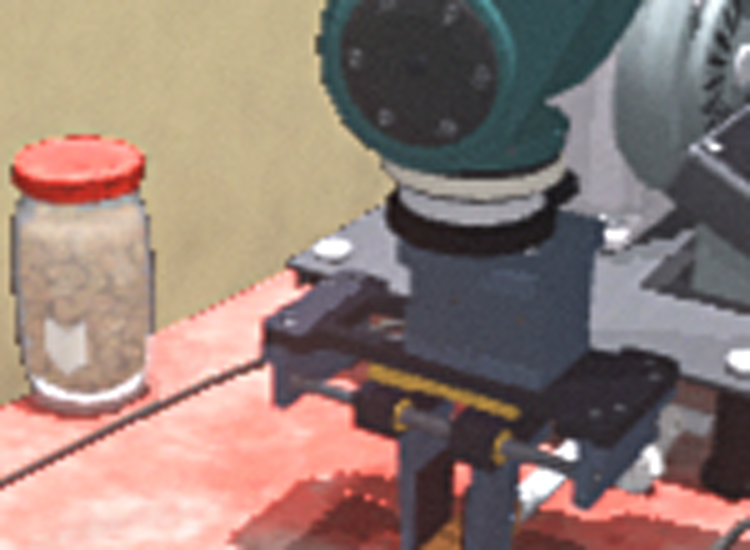

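Bolt B's head (≈(650,465)) has come out past the edge beside the strip. Continue pulling.

```bash
python3 - <<'E'
from h import *
print(line_to(S(-.036,.41,.0045),vel=.06,contact_N=8)); F()
line_to(S(-.036,.398,.0045),vel=.06); line_to(S(.05,.398,.0045),vel=.1); line_to(S(.09,.398,.0045),vel=.1);line_to(S(.09,.398,.003),vel=.02); F()
grip(.06); line_to(S(.09,.398,.10),vel=.2)
move_ptp(S(-.05,.38,.2),down(YAW)); F()
shot("wrist","w9"); shot("scene","s9")
E
```

```text
False
t41.0 [0.4537 0.2413 0.0045] F [-0.4  0.2 -2.1] op 0.0219
t43.1 [0.5795 0.2439 0.0032] F [-2.5 -1.7  5.4] op 0.022
t45.2 [0.4437 0.2102 0.1992] F [-0.2  0.4 -0.8] op 0.0598
```

View pics/w9.png

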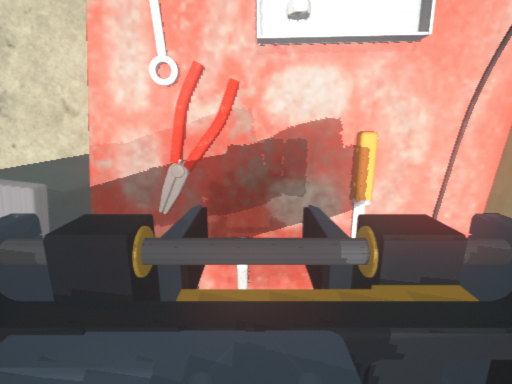

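View pics/s9.png

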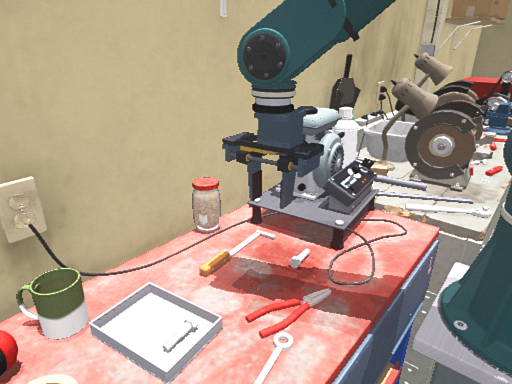

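```bash
python3 - <<'E'
from h import *
f=np.load("pics/w9.npz");s=np.load("pics/s9.npz")
crop(f["im"],190,210,330,310,5,"pics/w9a.png"); crop(s["im"],260,225,340,285,8,"pics/s9a.png")
for u,v,z in [(242,267,.0205),(242.3,288,.0205)]: p=px(f,u,v,z=z); print(p,toS(p), px(f,u,v,d=f["d"][int(v),int(u)]))
E
```

```text
[0.44032512 0.08949389 0.0205    ] [-0.06666599  0.26058324] [0.44035661 0.08816113 0.01801854]
[0.44407422 0.05798492 0.0205    ] [-0.06656329  0.22885217] [0.44419839 0.0546583  0.01519605]
```

View pics/w9a.png

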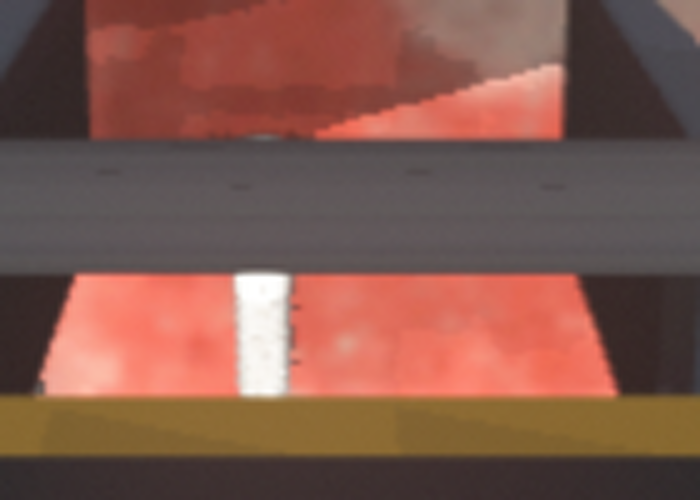

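View pics/s9a.png

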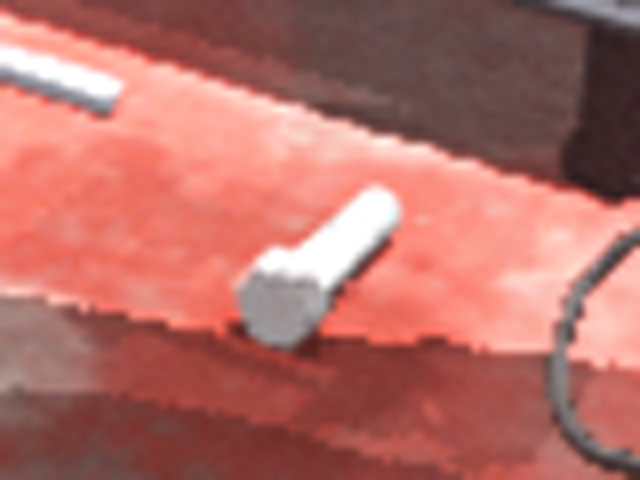

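```bash
python3 - <<'E'
from h import *
R=down(YAW)
print(ik(S(-.0665,.257,.003),R))
move_ptp(S(-.0665,.257,.08),R)
print(line_to(S(-.0665,.257,.003),vel=.08,contact_N=8)); 
grip(.005); F()
line_to(S(-.0665,.257,.12),vel=.2); F()
line_to((.542,.435,.12),vel=.25)
print(line_to((.542,.435,.010),vel=.1,contact_N=8)); F()
grip(.045); line_to((.542,.435,.15),vel=.25); F()
a=np.deg2rad(72)
move_ptp((.51,.33,.22),ori((0,-np.sin(a),-np.cos(a)),(1,0,0)))
shot("wrist","w10"); shot("scene","s10"); shot("top","t10",(110,120,420,310),2.5); F()
E
```

```text
[ 1.40641325e-01  3.89352715e-01  2.27697125e+00 -4.44089210e-16
  4.75268690e-01  2.54495942e-02]
False
t47.9 [0.4409 0.086  0.0031] F [-1.4 -0.6  3.6] op 0.0225
t48.6 [0.4403 0.0859 0.1192] F [-0.1 -0.2 -1.3] op 0.023
False
t51.4 [0.5424 0.4353 0.0107] F [-0.1 -0.2 -1.3] op 0.0227
t52.7 [0.5414 0.4345 0.1488] F [-1.2  0.3 -0.5] op 0.0444
t53.8 [0.5102 0.3295 0.22  ] F [ 0.2 -0.3  0.9] op 0.045
```

View pics/w10.png

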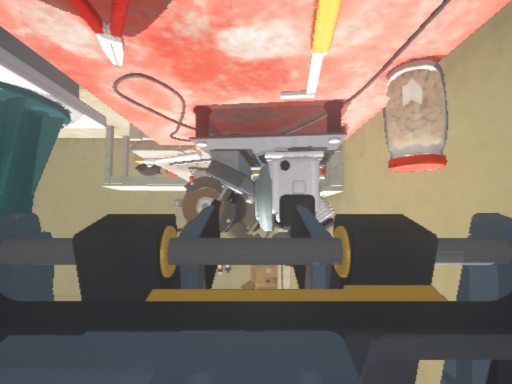

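View pics/s10.png

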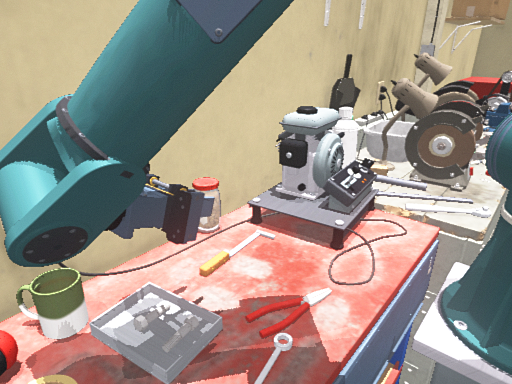

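View pics/t10.png

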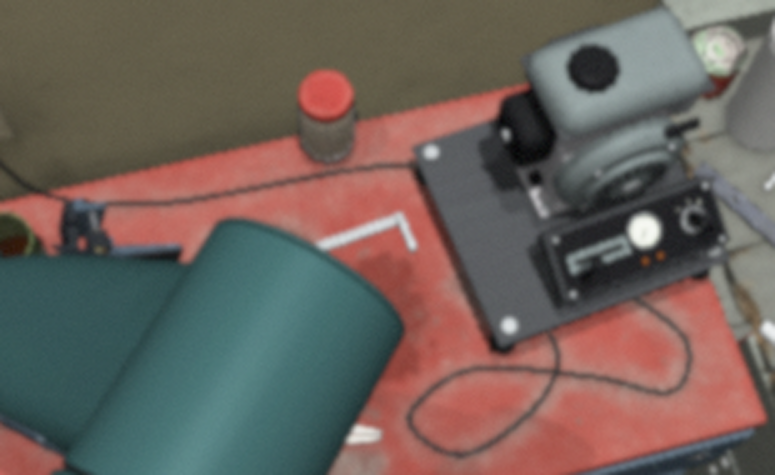

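```bash
python3 - <<'E'
from h import *
f=np.load("pics/w10.npz"); b=cv2.convertScaleAbs(f["im"],alpha=2); crop(b,180,85,360,165,4,"pics/w10a.png")
s=np.load("pics/s10.npz"); crop(s["im"],310,140,400,220,8,"pics/s10a.png"); crop(s["im"],80,270,230,380,5,"pics/s10b.png")
t=np.load("pics/t10.npz"); crop(t["im"],320,180,410,250,8,"pics/t10a.png")
E
```

```text
(no output)
```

View pics/w10a.png

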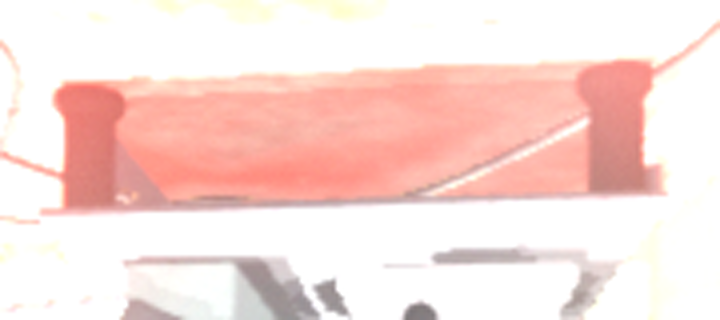

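View pics/s10a.png

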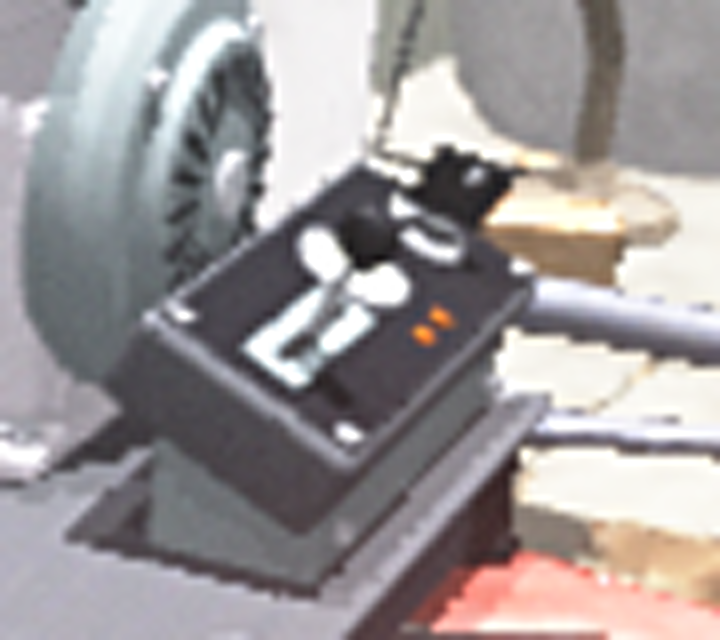

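View pics/s10b.png

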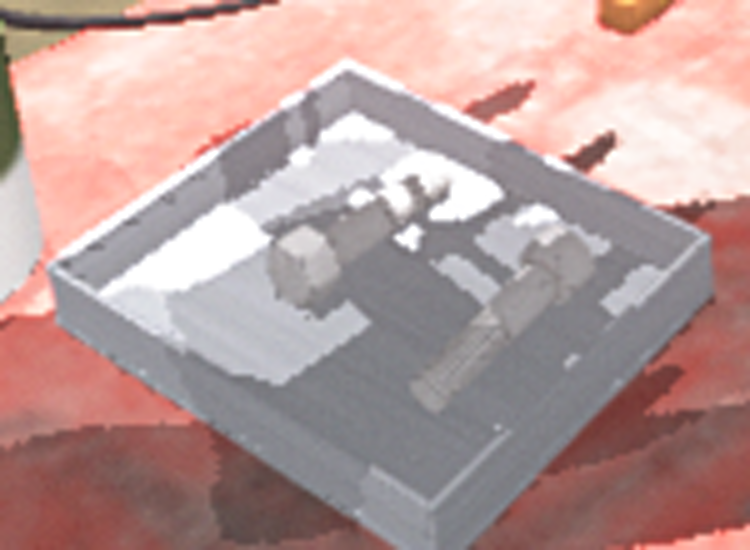

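View pics/t10a.png

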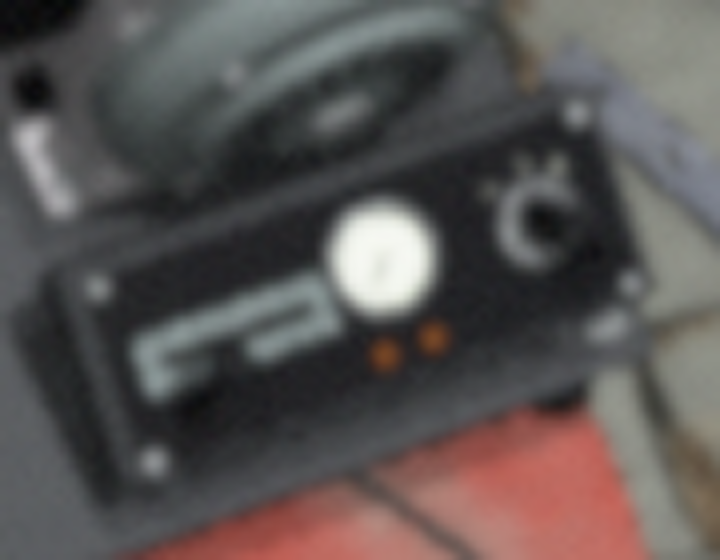

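```bash
python3 - <<'E'
from h import *
t=np.load("pics/t10.npz"); s=np.load("pics/s10.npz"); w=np.load("pics/w1.npz")
T=lambda x,y:(x/8+320,y/8+180)
P={}
for n,(x,y,z) in dict(RL=(97,290,.152),RR=(577,112,.152),FR=(630,285,.12),FL=(153,460,.12)).items():
    P[n]=px(t,*T(x,y),z=z); u,v=T(x,y); print(n,P[n].round(4),px(t,u,v,d=t["d"][int(v),int(u)]).round(4),toS(P[n]).round(4))
c=np.mean(list(P.values()),0); print("c",c,toS(c))
SS=lambda x,y:(x/8+310,y/8+140)
for n,(x,y,z) in dict(RL=(182,315,.152),FL=(350,432,.12),FR=(520,265,.12)).items():
    u,v=SS(x,y); p=px(s,u,v,z=z); print("s",n,p.round(4),px(s,u,v,d=s["d"][int(v),int(u)]).round(4),toS(p).round(4))
# fit plane by depth in scene for console face (dark)
E
```

```text
RL [ 0.4675 -0.1014  0.152 ] [ 0.4697 -0.1031  0.1455] [-0.0616  0.0679]
RR [ 0.4915 -0.3008  0.152 ] [ 0.4927 -0.3022  0.1487] [-0.0606 -0.133 ]
FR [ 0.43   -0.3079  0.12  ] [ 0.4287 -0.306   0.1246] [-0.1226 -0.133 ]
FL [ 0.4083 -0.1091  0.12  ] [ 0.4092 -0.11    0.1169] [-0.1213  0.067 ]
c [ 0.44936232 -0.20480386  0.136     ] [-0.09151443 -0.03280284]
s RL [ 0.4711 -0.1031  0.152 ] [ 0.4703 -0.1015  0.1527] [-0.0583  0.0657]
s FL [ 0.4136 -0.1188  0.12  ] [ 0.4099 -0.1101  0.1238] [-0.1172  0.0568]
s FR [ 0.4373 -0.3186  0.12  ] [ 0.4334 -0.3077  0.1238] [-0.1166 -0.1445]
```

```bash
cat >> h.py <<'E'
b=np.deg2rad(26); XS=np.r_[R2[:,0],0]; YL=np.r_[R2[:,1],0]; Z=np.array([0,0,1.])
U=np.cos(b)*XS+np.sin(b)*Z; N=-np.sin(b)*XS+np.cos(b)*Z
CC=S(-.091,-.033,.136)
def con(x,y,n): return CC+U*x+YL*y+N*n   # console -> world
def tool(phi,sg=1): # jaw axis = YL rotated clockwise-negative: key angle phi about +N (ccw); phi=0.65 at off
    z=np.cos(phi)*YL-np.sin(phi)*U
    return ori(-N,sg*z)
E
python3 - <<'E'
from h import *
print("key",con(0,-.072,.026),"choke",con(0,.055,.05))
for sg in (1,-1):
  for nm,y,ph in [("koff",-.072,.65),("kst",-.072,-.65),("ch",.08,0),("ch2",.03,0)]:
    for n in (.013,.045,.1,.2):
      j=ik(con(0,y,n),tool(ph,sg)); print(sg,nm,n,None if j is None else np.round(j,2))
E
```

```text
key [ 0.44684936 -0.27777343  0.15936865] choke [ 0.42180116 -0.15282434  0.1809397 ]
1 koff 0.013 [-0.77  0.12  2.28  0.71  0.55  2.6 ]
1 koff 0.045 [-0.79  0.05  2.29  0.65  0.61  2.65]
1 koff 0.1 [-0.84 -0.06  2.29  0.57  0.72  2.72]
1 koff 0.2 [-0.93 -0.25  2.26  0.48  0.95  2.77]
1 kst 0.013 [-0.77  0.12  2.28  0.71  0.55 -2.38]
1 kst 0.045 [-0.79  0.05  2.29  0.65  0.61 -2.33]
1 kst 0.1 [-0.84 -0.06  2.29  0.57  0.72 -2.27]
1 kst 0.2 [-0.93 -0.25  2.26  0.48  0.95 -2.21]
1 ch 0.013 [-0.48 -0.04  2.46  0.65  0.42 -2.72]
1 ch 0.045 [-0.5  -0.14  2.47  0.56  0.5  -2.64]
1 ch 0.1 [-0.55 -0.29  2.47  0.46  0.65 -2.56]
1 ch 0.2 [-0.65 -0.53  2.43  0.38  0.94 -2.51]
1 ch2 0.013 [-0.59  0.01  2.41  0.69  0.46 -2.86]
1 ch2 0.045 [-0.62 -0.08  2.42  0.61  0.54 -2.79]
1 ch2 0.1 [-0.66 -0.22  2.42  0.51  0.68 -2.71]
1 ch2 0.2 [-0.76 -0.44  2.38  0.43  0.94 -2.66]
-1 koff 0.013 [-0.77  0.12  2.28  0.71  0.55 -0.54]
-1 koff 0.045 [-0.79  0.05  2.29  0.65  0.61 -0.49]
-1 koff 0.1 [-0.84 -0.06  2.29  0.57  0.72 -0.43]
-1 koff 0.2 [-0.93 -0.25  2.26  0.48  0.95 -0.37]
-1 kst 0.013 [-0.77  0.12  2.28  0.71  0.55  0.76]
-1 kst 0.045 [-0.79  0.05  2.29  0.65  0.61  0.81]
-1 kst 0.1 [-0.84 -0.06  2.29  0.57  0.72  0.87]
-1 kst 0.2 [-0.93 -0.25  2.26  0.48  0.95  0.93]
-1 ch 0.013 [-0.48 -0.04  2.46  0.65  0.42  0.42]
-1 ch 0.045 [-0.5  -0.14  2.47  0.56  0.5   0.5 ]
-1 ch 0.1 [-0.55 -0.29  2.47  0.46  0.65  0.58]
-1 ch 0.2 [-0.65 -0.53  2.43  0.38  0.94  0.63]
-1 ch2 0.013 [-0.59  0.01  2.41  0.69  0.46  0.28]
-1 ch2 0.045 [-0.62 -0.08  2.42  0.61  0.54  0.35]
-1 ch2 0.1 [-0.66 -0.22  2.42  0.51  0.68  0.43]
-1 ch2 0.2 [-0.76 -0.44  2.38  0.43  0.94  0.48]
```

```bash
python3 - <<'E'
from h import *
print(ik((.42,.22,.36),down(0)))
move_ptp((.42,.22,.36),down(0)); F()
j=ik(con(-.02,.0,.20),tool(0,-1)); print(j)
move_ptp(con(-.02,.0,.20),tool(0,-1)); F()
shot("wrist","w11"); shot("scene","s11")
E
```

```text
[ 4.33350935e-01 -1.54731369e-01  2.05320195e+00 -4.44089210e-16
  1.24312207e+00  4.33350935e-01]
t55.0 [0.4201 0.2201 0.3595] F [0.5 0.1 0.1] op 0.0447
[-0.86324385 -0.40099714  2.37800859  0.46278272  0.95209228  0.36103648]
t56.9 [ 0.3453 -0.2168  0.307 ] F [ 0.6  0.4 -0.5] op 0.045
```

View pics/w11.png

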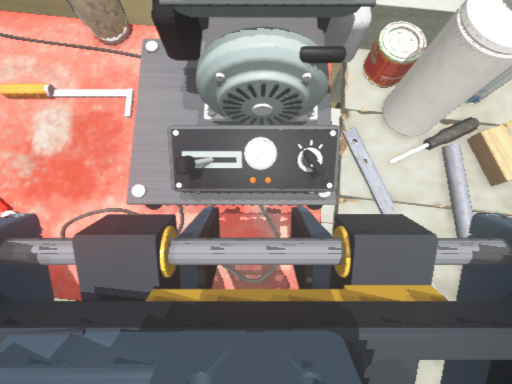

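View pics/s11.png

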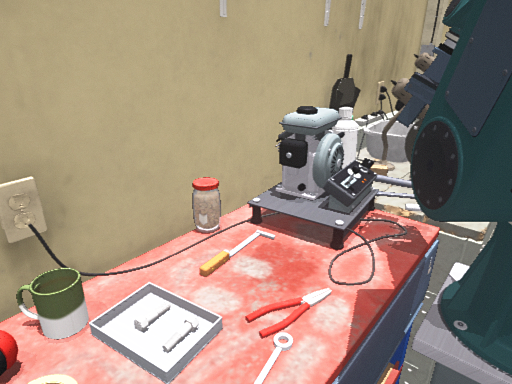

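```bash
python3 - <<'E'
from h import *
f=np.load("pics/w11.npz"); crop(f["im"],160,115,350,205,4,"pics/w11a.png")
E
```

```text
(no output)
```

View pics/w11a.png

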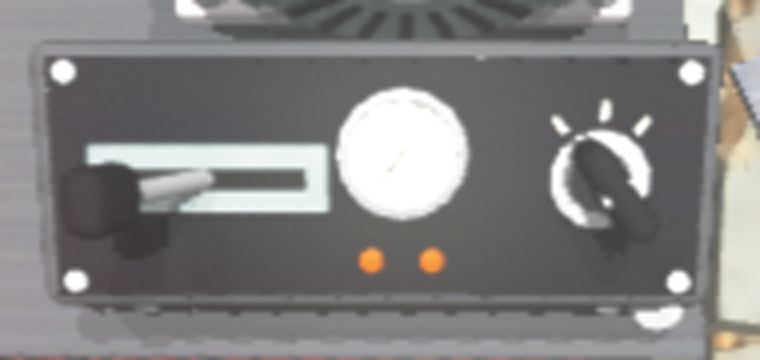

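```bash
python3 - <<'E'
from h import *
f=np.load("pics/w11.npz")
def onpl(x,y,n):
    u,v=x/4+160,y/4+115
    K=f["camera_matrix"];R=f["R"];o=-R.T@f["t"]; r=R.T@np.linalg.solve(K,[u,v,1.])
    k=((CC-o)@N+n)/(r@N); p=o+r*k-CC; q=o+r*f["d"][int(round(v)),int(round(u))]-CC
    return (np.array([p@U,p@YL,p@N])*1000).round(1),(np.array([q@U,q@YL,q@N])*1000).round(1)
for n,x,y,h in [("RL",63,71,.002),("RR",691,72,.002),("FR",679,282,.002),("FL",76,281,.002),("nut",600,180,.005),("keymid",612,188,.04),("keytop",585,150,.04),("keybot",650,232,.04),("knob",103,200,.055),("plate",400,60,0),("plateR",500,240,0),("plateL",250,250,0),("pivot",208,178,.003)]:
    print(n,*onpl(x,y,h))
E
```

```text
RL [ 35.9 102.4   2. ] [ 35.9 102.5   1.6]
RR [ 36.  -96.8   2. ] [ 35.9 -97.2   0.2]
FR [-32.1 -97.3   2. ] [-32.2 -97.4   1.8]
FL [-32.2 102.5   2. ] [-32.5 102.9   0.4]
nut [  2. -69.   5.] [  6.  -62.6  37.9]
keymid [  4.  -65.8  40. ] [  4.1 -65.6  40.9]
keytop [ 14.9 -57.5  40. ] [ 14.7 -58.   37. ]
keybot [ -9.  -77.6  40. ] [ -9.4 -78.2  37.6]
knob [ 2.3 79.  55. ] [ 3.2 77.3 61.9]
plate [39.5 -4.5  0. ] [39.5 -4.5 -0.7]
plateR [-18.5 -37.9  -0. ] [-18.4 -37.8   0.7]
plateL [-22.   44.8   0. ] [-22.2  44.9  -1.2]
pivot [ 2.2 57.4  3. ] [ 2.2 57.4  3. ]
```

```bash
sed -i 's/^CC=.*/CC=S(-.091,-.033,.136)+U*.0019+YL*.0027/' h.py; python3 - <<'E'
from h import *
grip(.045)
R=tool(0,-1)
line_to(con(0,.080,.12),vel=.15,rotation=R)
print(line_to(con(0,.080,.040),vel=.08,contact_N=6)); F()
print(line_to(con(0,.040,.040),vel=.06,contact_N=7)); F()
print(line_to(con(0,.008,.040),vel=.03,contact_N=7)); F(); s=read_state(); p=s["position"]-CC; print(p@U,p@YL,p@N)
E
```

```text
False
t59.3 [ 0.4248 -0.1248  0.1732] F [ 0.5  0.3 -0.4] op 0.0451
False
t60.1 [ 0.4292 -0.1643  0.1727] F [-0.1  0.6 -0.8] op 0.045
True
t60.9 [ 0.4316 -0.1871  0.1723] F [2.5 6.1 3.5] op 0.0452
-0.0005102879074614394 0.017108896697613504 0.03969352997666785
```

```bash
python3 - <<'E'
from h import *
R=tool(0,-1)
line_to(con(0,.027,.040),vel=.05); line_to(con(0,.027,.12),vel=.15); line_to(con(-.02,-.0,.2),vel=.2); F()
shot("wrist","w12",(160,115,350,205),4)
E
```

```text
t62.5 [ 0.3464 -0.214   0.3067] F [-0.6  0.3 -0.1] op 0.045
```

View pics/w12.png

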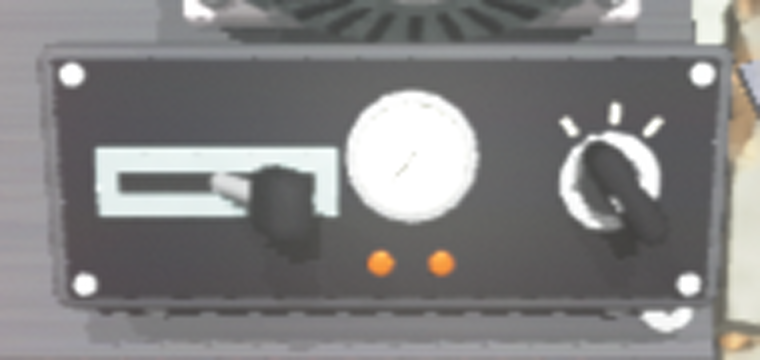

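```bash
python3 - <<'E'
from h import *
R=tool(.65,-1)
move_ptp(con(0,-.072,.13),R); F()
shot("wrist","w13")
print(line_to(con(0,-.072,.05),vel=.1,contact_N=6)); F()
shot("scene","s13",(310,140,400,220),8)
E
```

```text
t63.3 [ 0.4029 -0.2793  0.2529] F [-0.8  0.5  0.2] op 0.0449
False
t64.3 [ 0.4379 -0.2763  0.1823] F [0.4 0.7 1.1] op 0.0449
```

View pics/w13.png

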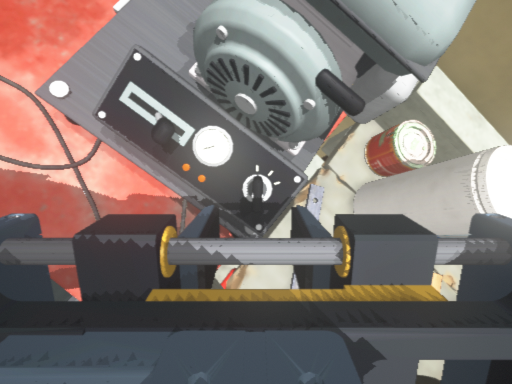

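View pics/s13.png

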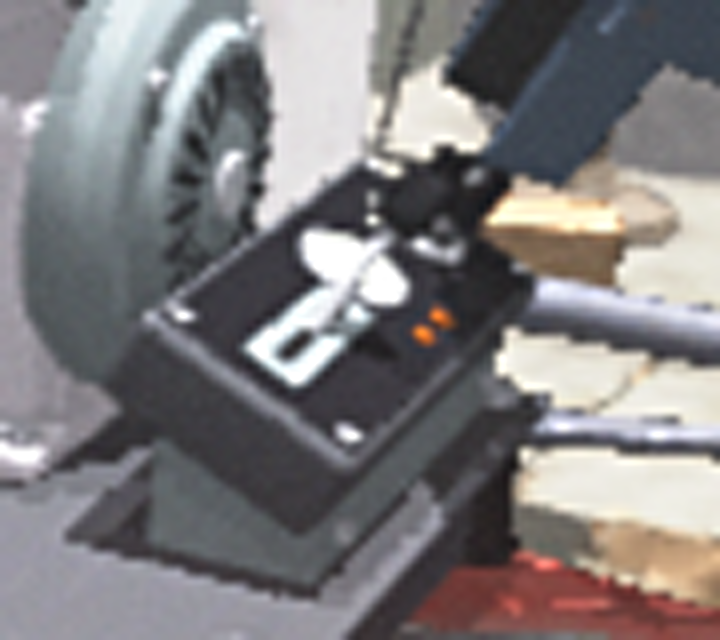

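```bash
python3 - <<'E'
from h import *
print(line_to(con(0,-.072,.013),vel=.05,contact_N=6)); F()
t0=read_state()["torque"]
grip(.003); F(); print(read_state()["torque"].round(3), (read_state()["torque"]@N).round(3))
P=con(0,-.072,.013)
for ph in np.linspace(.65,-.03,7)[1:]:
    move_ptp(P,tool(ph,-1)); s=read_state(); print(round(ph,2),"t%.2f"%s["t"],"Tn %.3f"%((s["torque"])@N),s["wrist_force"].round(1),round(s["opening"],4))
E
```

```text
False
t65.2 [ 0.4539 -0.2743  0.1486] F [ 0.2 -0.4  0.1] op 0.0449
t65.9 [ 0.4545 -0.2749  0.149 ] F [ 5.7 -2.9 -1.6] op 0.0101
[-0.494 -0.241 -0.254] -0.001
0.54 t66.12 Tn 0.032 [ 4.1 -2.1 -0.8] 0.0097
0.42 t66.38 Tn -0.010 [ 5.1 -3.5 -1.7] 0.0099
0.31 t66.62 Tn -0.017 [ 5.5 -3.3 -2.9] 0.0096
0.2 t66.88 Tn -0.048 [ 5.7 -3.5 -2.1] 0.0097
0.08 t67.12 Tn -0.044 [ 5.3 -2.9 -2.4] 0.0099
-0.03 t67.38 Tn 0.016 [ 5.7 -4.5 -1.7] 0.01
```

```bash
python3 - <<'E'
from h import *
P=con(0,-.072,.013)
for ph in [-.15,-.27,-.39,-.5,-.58,-.64,-.67,-.69]:
    move_ptp(P,tool(ph,-1)); s=read_state(); print(ph,"t%.2f"%s["t"],"Tn %.3f"%((s["torque"])@N),s["wrist_force"].round(1),round(s["opening"],4))
for i in range(4): dwell(.4); s=read_state(); print("Tn %.3f"%((s["torque"])@N),s["wrist_force"].round(1))
z=s["ee_rot"][:,2]*-1; print("phi",np.arctan2(-z@U,z@YL), s["t"])
shot("wrist","w14")
grip(.06); F(); dwell(.3)
line_to(con(0,-.072,.13),vel=.1); F()
move_ptp(con(-.02,0,.2),tool(0,-1))
shot("wrist","w15",(160,115,350,205),4); F()
E
```

```text
-0.15 t67.62 Tn 0.084 [ 6.2 -5.2 -3.3] 0.0097
-0.27 t67.88 Tn 0.144 [ 5.4 -5.6 -3.2] 0.0099
-0.39 t68.12 Tn 0.177 [ 5.3 -5.9 -3.4] 0.0097
-0.5 t68.38 Tn 0.120 [ 6.5 -5.1 -4. ] 0.0098
-0.58 t68.62 Tn 0.129 [ 5.2 -5.5 -5. ] 0.01
-0.64 t68.88 Tn 0.159 [ 5.4 -6.  -3.6] 0.0098
-0.67 t69.12 Tn 0.476 [ 5.2 -6.5 -4.4] 0.0101
-0.69 t69.38 Tn 0.737 [ 4.5 -6.4 -4.6] 0.0101
Tn 0.775 [ 5.2 -6.8 -4.4]
Tn 0.773 [ 5.7 -6.  -4.4]
Tn 0.795 [ 4.7 -6.5 -3.7]
Tn 0.776 [ 4.8 -6.9 -4.6]
phi -0.6883867413802014 70.975
t71.9 [ 0.4539 -0.2742  0.1485] F [-0.4  0.2  0.6] op 0.0599
t73.5 [ 0.4029 -0.2799  0.2531] F [ 0.3  0.8 -0.1] op 0.0597
t74.2 [ 0.3467 -0.2145  0.3073] F [ 1.   0.4 -0.4] op 0.0601
```

View pics/w15.png

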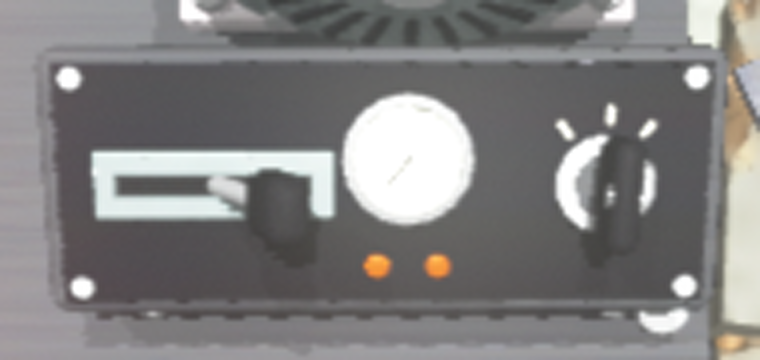

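View pics/w14.png

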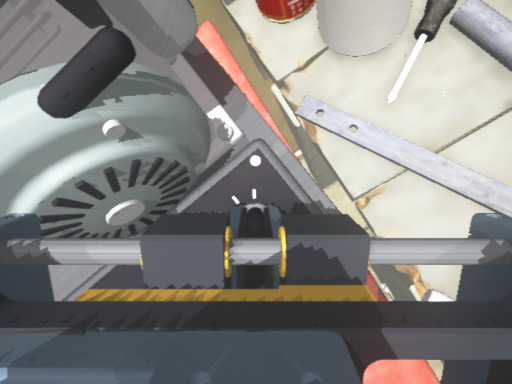

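```bash
python3 - <<'E'
from h import *
R=tool(0,-1); grip(.045)
line_to(con(0,.029,.12),vel=.15,rotation=R)
print(line_to(con(0,.029,.040),vel=.08,contact_N=6)); F()
print(line_to(con(0,.070,.040),vel=.06,contact_N=7)); F()
print(line_to(con(0,.102,.040),vel=.03,contact_N=7)); F(); s=read_state(); p=s["position"]-CC; print(p@U,p@YL,p@N)
line_to(con(0,.083,.040),vel=.05); line_to(con(0,.083,.12),vel=.15); line_to(con(-.02,-.0,.2),vel=.2); F()
shot("wrist","w16",(160,115,350,205),4)
shot("wrist","w17")
E
```

```text
False
t76.5 [ 0.4306 -0.1754  0.1732] F [-0.4 -0.7 -0.8] op 0.0449
False
t77.3 [ 0.4258 -0.1345  0.1728] F [ 0.1 -0.2 -0.3] op 0.0449
True
t78.1 [ 0.4235 -0.1137  0.1728] F [ 0.8 -9.  -4.4] op 0.0448
8.637223984715347e-05 0.09093725350110127 0.03997060782570535
t79.8 [ 0.3462 -0.2136  0.3066] F [ 0.3  0.8 -0.1] op 0.0447
```

View pics/w16.png

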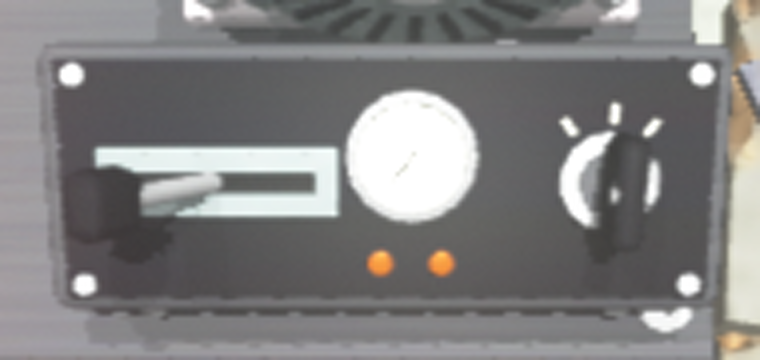

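```bash
python3 - <<'E'
from h import *
shot("scene","s18"); shot("top","t18",(110,120,420,310),2.5); F()
E
```

```text
t80.0 [ 0.3465 -0.2132  0.307 ] F [-0.7 -0.1 -0.8] op 0.045
```

View pics/s18.png

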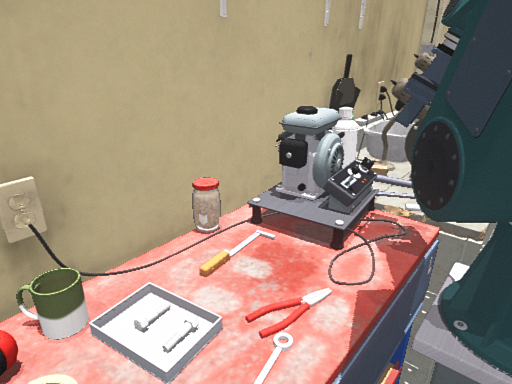

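View pics/t18.png

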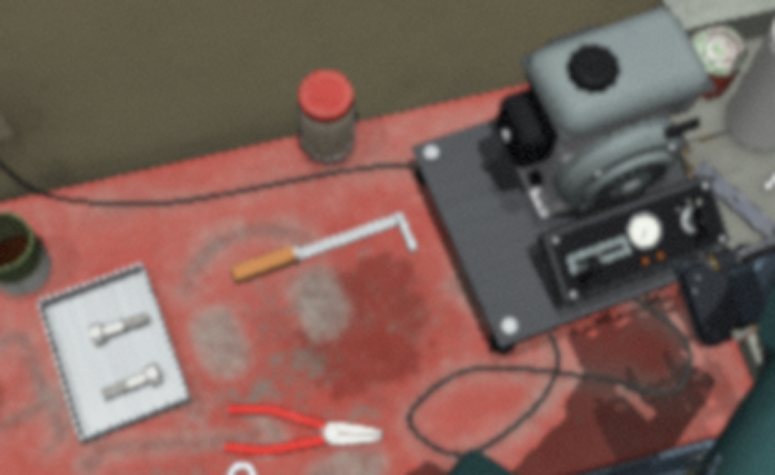

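The final pictures show both bolts in the tray, at about (120,327) and (133,380) in the top crop. The hook lies flat and clear of the stand, with its tip at about (412,248), and the jar is standing.

```bash
python3 -c "
from cell import *
sign_off()"
```

```text
the job is handed in; nothing more can be done
```

The job is done and handed in at about 80 s of the 210 s allowed. `sign_off()` reports no verdict, so the results below are from my own last checks.

- **Bolts:** Two bolts were present this time; I saw no third one in any view. I drew each out with the hook and put both in the parts tray. A brightened wrist-camera view under the stand before starting the engine showed no bolt left, only the cord.
- **Hook:** It lies flat on the bench, with its tip about 5 cm clear of the stand's open edge.
- **Choke to the right:** I pushed the lever right until it met its end stop, at 6 to 7 N.
- **Key:** I turned it clockwise until the torque jumped from 0.16 to 0.78 N m at the start stop. I held it there about 1.6 s, then opened the gripper so it sprang back by itself. The picture afterwards shows it at run.
- **Choke back to the left:** I moved the lever left to its end stop, and the picture shows it where it first stood.
- **Jar:** It is still standing.

None of these checks failed. The first fix of the console was about 3 mm off, and I corrected it from a closer view before touching the controls.

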